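# Find the loose-capped crystal jar

### The job

One of the three moisture-proof crystal jars in the sloping rack was left with its cap loose: try the caps with a clockwise twist, in the rack, until you find the one that turns, and screw that cap down until it stops. Then take that jar out and set it down (do not drop it) upright on the floor of the steel tray for re-drying, and let go. Leave the two jars with tight caps seated in their pockets and do not disturb the other things on the table.

Things in the scene. Friction and masses are not known exactly. Their poses are not given: they have to be found in the camera images.
- rack: Fixed aluminium rack, 226 mm long, with three square pockets in a row, 70 mm apart (43.5 mm wide, 26 mm deep), tilted so that the jars in it lean 25 degrees (0.44 rad) from vertical, tops away from the robot and somewhat to its right. Origin on the table under the middle of the middle pocket; its y axis runs along the row, its -x axis is the side the jars lean to. The floor of the pockets passes 24.5 mm above the origin.
- jar_a: One of three identical square white jars with black screw caps, 0.11 to 0.23 kg, each in a rack pocket; any jar can be in any pocket. Which is loose is found only by trying. Origin at the centre of its underside, z up its axis (tilted in the rack), x to the raised (robot) side of the rack. Body 40 x 40 mm, 38 mm tall, conical shoulder to a 27 mm neck at 45 mm; cap from 50 to 76 mm above the origin.
- cap_a_top (a point): Centre of the top of jar_a's black screw cap (a ribbed cylinder of 34 mm diameter, 26 mm high; this point is 76 mm along the jar's axis). z along the jar's axis; x along the small white raised bar on the cap's top; it turns with the cap and at the start lies along the jar's x. A tight cap does not turn (under 1 degree). The loose cap turns with about 0.06 N m, clockwise seen from above the cap (its x turns from the jar's x towards -y), by 57 degrees (1.0 rad) until it stops.
- jar_b: One of three identical square white jars with black screw caps, 0.11 to 0.23 kg, each in a rack pocket; any jar can be in any pocket. Which is loose is found only by trying. Origin at the centre of its underside, z up its axis (tilted in the rack), x to the raised (robot) side of the rack. Body 40 x 40 mm, 38 mm tall, conical shoulder to a 27 mm neck at 45 mm; cap from 50 to 76 mm above the origin.
- cap_b_top (a point): Centre of the top of jar_b's black screw cap (a ribbed cylinder of 34 mm diameter, 26 mm high; this point is 76 mm along the jar's axis). z along the jar's axis; x along the small white raised bar on the cap's top; it turns with the cap and at the start lies along the jar's x. A tight cap does not turn (under 1 degree). The loose cap turns with about 0.06 N m, clockwise seen from above the cap (its x turns from the jar's x towards -y), by 57 degrees (1.0 rad) until it stops.
- jar_c: One of three identical square white jars with black screw caps, 0.11 to 0.23 kg, each in a rack pocket; any jar can be in any pocket. Which is loose is found only by trying. Origin at the centre of its underside, z up its axis (tilted in the rack), x to the raised (robot) side of the rack. Body 40 x 40 mm, 38 mm tall, conical shoulder to a 27 mm neck at 45 mm; cap from 50 to 76 mm above the origin.
- cap_c_top (a point): Centre of the top of jar_c's black screw cap (a ribbed cylinder of 34 mm diameter, 26 mm high; this point is 76 mm along the jar's axis). z along the jar's axis; x along the small white raised bar on the cap's top; it turns with the cap and at the start lies along the jar's x. A tight cap does not turn (under 1 degree). The loose cap turns with about 0.06 N m, clockwise seen from above the cap (its x turns from the jar's x towards -y), by 57 degrees (1.0 rad) until it stops.
- tray: Fixed, empty, shallow steel tray, 140 x 110 mm outside (x by y), walls 4 mm thick and 22 mm high. Origin at the centre of its underside, z up; inside floor 4 mm above the origin.
- lens_objective: Bystander, loose: white microscope objective, 27 mm diameter, 47 mm tall, upright between rack and tray. Origin at its underside.
- sample_box: Bystander, loose: flat clear-lidded sample box 52 x 52 x 16 mm near the table's front edge. Origin at its underside.
- fibre_attenuator: Bystander, loose: small silvery cylinder 54 mm long, 13 mm thick, lying behind the rack, to the right. Origin at its underside.
Not all that is in view belongs to the job. Leave any green look-alike of the jar_c alone.

How it is judged:
By the outcome, as a careful person would: the job done as asked, in the order asked, and still so for the second after the job is handed in, with the robot touching nothing.
It also fails if it takes over 64 s, if anything falls off the work surface, if the arm or the gripper's body presses on something with over 40 N, if the wrist force passes 120 N, or if a joint passes its speed limit or range.

### The arm

A 6-joint arm with a two-finger parallel gripper is mounted at the origin on a cart in front of the work surface, level with it; the furniture and walls round the work are solid. World frame = base frame: x ahead of the robot, y to its left, z up, the work surface at z = 0. Lengths are in m, angles in rad, forces in N, time in s.
With the tool pointing down it reaches from about 0.35 to 0.975 m from the base axis. Payload 4.9 kg.
Tool frame: the origin (TCP) lies between the finger pads; the fingertips stand 19 mm ahead of it and the grasp point (between the pads) is the TCP; z points along the fingers, y is the line along which they close (so a half turn about z gives the same grasp; the last joint's range is limited). The gripper opens to 85 mm and grips with 20 to 120 N. Pads are 22 mm wide; open, the fingers measure 114 mm over their backs; the gripper's body (76 mm by 85 mm) begins 54 mm behind the grasp point. The pads swing forward as they close: fully open they stand 13 mm farther back than shut.
Start: joints at [-1.36, 0.053, 1.613, -0, 1.476, -0.119], TCP at [0.202, -0.591, 0.25] pointing down, gripper open.
Joint ranges: [-3.01, 3.01], [-1.01, 2.22], [0.06, 2.58], [-1.02, 4.17], [0.09, 2.62], [-3.14, 3.14]. Speed limits (rad/s): [2.57, 2.57, 3.14, 3.14, 3.14, 3.14].

### API

Orientations are given as a rotation vector (axis times angle).
In Python, from station import ctrl gives the robot as it stands. The module is installed in compiled form; this text tells all that it offers.
- The arm moves only by the tool servo_tool, never from a script. Its argument "increments" is a list that holds one entry, the list of rows, each a list of 5 numbers: the finger opening in cm, from 0 to 8.54, then the shift along the tool's x, y, z in cm, then the turn about the tool's z in degrees. A call has 1 to 5 rows; each row is the pose to reach, as a shift and turn from the pose commanded when the call began, along the tool's axes at that moment; what a row does not reach only later rows make up. A row lasts 1/10 s, in which the tool goes at most 50 mm and 8.59 degrees, less where a joint would pass 70% of its speed; a pose out of reach is approached as far as the arm can. A call with a gripper value outside its range is refused whole. The fingers move at their own pace and stop on an object; "newtons" is the grip in N (left out, the last holds). Time passes only in rows, so rows that repeat a pose let the fingers close. It gives the time, the measured TCP pose, the force, the opening and the grip force at its end, in the units of the state.
- ctrl.get_obs(): the state, without advancing time (a new reading comes with each control period).
- ctrl.get_image(name): name is "scene" or "top"; returns a dict with "img" (400x640x3 uint8, red, green, blue), "fx", "fy", "cx", "cy" (pixels), "k1" (the pictures are not rectified: a ray, as slopes to the right and down, at radius r is drawn at 1 + k1 r^2 times it, then the intrinsics apply), "rvec" (rotation vector, rad) and "tvec" (3), from world to camera coordinates, as OpenCV has them. Camera axes: x right, y down, z forward; pixel columns grow to the right and rows downward; lengths in m; the calibration is good to about 2 mm. A picture is of the moment at which its call begins. There is no depth.
- ctrl.finish_job(): hands the job in; it is judged then, once.
The state is a dict: "t": time; "q": joint angles; "dq": joint speeds; "effort": joint torques, N m; "tool_pos": TCP position; "tool_rot": TCP orientation; "contact_force": force on the tool from outside, world axes, zero at the start; "wrist_torque": the same for the moment, N m; "opening": finger opening in m; "grip_force": force on a finger pad.
Only numpy, scipy, OpenCV 4.12 (cv2) and the standard library are available. Lean on these libraries where they do the work, as an engineer would, in place of code of your own. Each camera call takes 0.05 s, during which the arm holds its last target. There are 200 camera calls.

## Working session

There is one attempt and no reset: what is moved stays moved. The work goes in short steps, Python scripts to look and compute and a tool call to move; the robot and the scene stay as the last step left them, time stands still between calls to the robot, and variables do not carry over. Pictures are saved under pics/ and viewed, at most 10 in all, crops included, and the job is handed in when it is done.

Besides the shell and the picture viewer there is one more tool, called in YAML: its name, and indented under it one key for each argument. servo_tool: Moves the arm, as the interface text tells. Its arguments: {"type":"object","properties":{"increments":{"type":"array"},"newtons":{"type":"number"}},"required":["increments"]}

```bash
mkdir -p pics; cat > h.py <<'E'
import numpy as np, cv2
from scipy.spatial.transform import Rotation as R
from station import ctrl
def grab(n):
    d=ctrl.get_image(n); d['R']=R.from_rotvec(np.ravel(d['rvec'])).as_matrix(); d['t']=np.ravel(d['tvec']); return d
def ray(d,u,v):
    x=(u-d['cx'])/d['fx']; y=(v-d['cy'])/d['fy']
    xu,yu=x,y
    for _ in range(20):
        s=1+d['k1']*(xu*xu+yu*yu); xu,yu=x/s,y/s
    c=-d['R'].T@d['t']; r=d['R'].T@np.array([xu,yu,1]); return c,r/np.linalg.norm(r)
def onz(d,u,v,z):
    c,r=ray(d,u,v); return c+r*(z-c[2])/r[2]
def proj(d,p):
    q=d['R']@np.asarray(p)+d['t']; x,y=q[:2]/q[2]; s=1+d['k1']*(x*x+y*y)
    return np.array([d['cx']+d['fx']*x*s,d['cy']+d['fy']*y*s])
def tri(d1,p1,d2,p2):
    c1,r1=ray(d1,*p1); c2,r2=ray(d2,*p2)
    s=np.linalg.lstsq(np.c_[r1,-r2],c2-c1,rcond=None)[0]
    a,b=c1+s[0]*r1,c2+s[1]*r2; return (a+b)/2,np.linalg.norm(a-b)
def save(img,n): cv2.imwrite('pics/'+n,img[...,::-1])
E
python3 - <<'E'
from h import *
for n in('scene','top'):
    d=grab(n); save(d['img'],n+'0.png'); print(n,-d['R'].T@d['t'],d['R'][2],d['fx'],d['k1'])
o=ctrl.get_obs(); print(o)
E
```

```text
scene [-0.21023447  0.51182148  0.89288963] [ 0.57157122 -0.48153673 -0.66440103] 508.71692224510394 -0.1088612374767405
top [ 0.34347463 -0.05340023  1.10491468] [ 0.13817902 -0.01140798 -0.99034157] 436.8901421032268 -0.020738461560735538
{'t': 0.1, 'q': array([-1.35997731e+00,  5.33053479e-02,  1.61415572e+00,  2.40334701e-05,
        1.47597850e+00, -1.19031255e-01]), 'dq': array([-2.18700776e-04, -3.08086779e-03, -4.13836330e-03,  1.31903618e-03,
       -1.76338883e-03, -3.72343483e-05]), 'effort': array([-5.34399587e-04, -3.94905889e+01, -3.71364284e+01, -1.22368897e-04,
        3.91806301e-03, -2.28465524e-05]), 'tool_pos': array([ 0.20231629, -0.5907973 ,  0.2491775 ]), 'tool_rot': array([-3.09714285e+00, -5.15475279e-01,  9.55018394e-05]), 'contact_force': array([ 0.63168251, -0.63631373, -0.41295139]), 'wrist_torque': array([-0.01049896,  0.01950514, -0.01457717]), 'grip_force': 0.0, 'opening': 0.08529833652086705}
```

View pics/scene0.png

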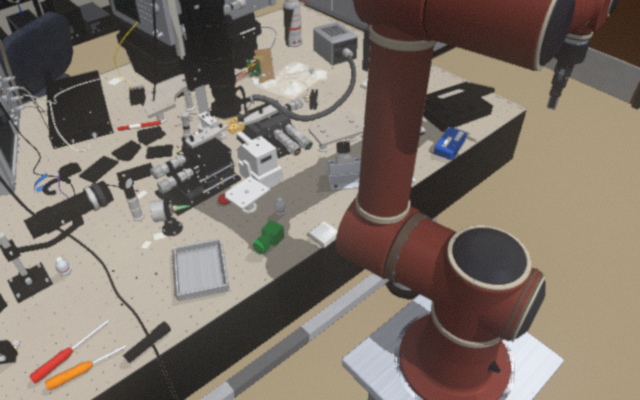

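View pics/top0.png

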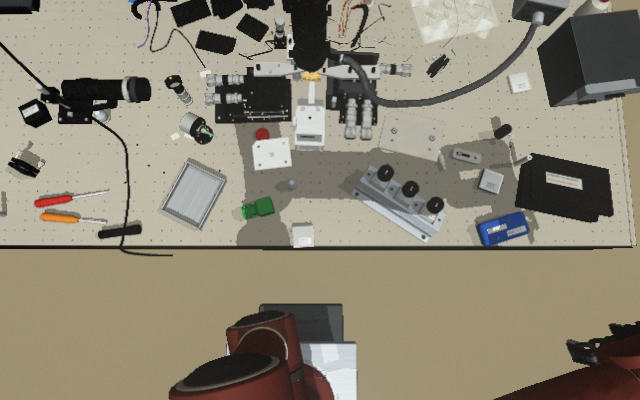

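```bash
python3 - <<'E'
from h import *
d=grab('top')
for n,u,v,z in[('cap1',386,173,.085),('cap2',410,188,.085),('cap3',435,205,.085),('trayc',193.5,194,.022),('lens',291,184,.047),('box',302,235,.016),('att',441,162,.006),('green',258,208,.02)]: print(n,onz(d,u,v,z).round(3))
c=d['img'][140:250,345:465]; a=cv2.resize(c,None,fx=6,fy=6,interpolation=cv2.INTER_CUBIC); save(a[:600,:720],'crop1.png')
E
```

```text
cap1 [ 0.556 -0.227  0.085]
cap2 [ 0.52  -0.283  0.085]
cap3 [ 0.48  -0.342  0.085]
trayc [0.514 0.246 0.022]
lens [0.536 0.001 0.047]
box [ 0.413 -0.026  0.016]
att [ 0.603 -0.384  0.006]
green [0.479 0.084 0.02 ]
```

View pics/crop1.png

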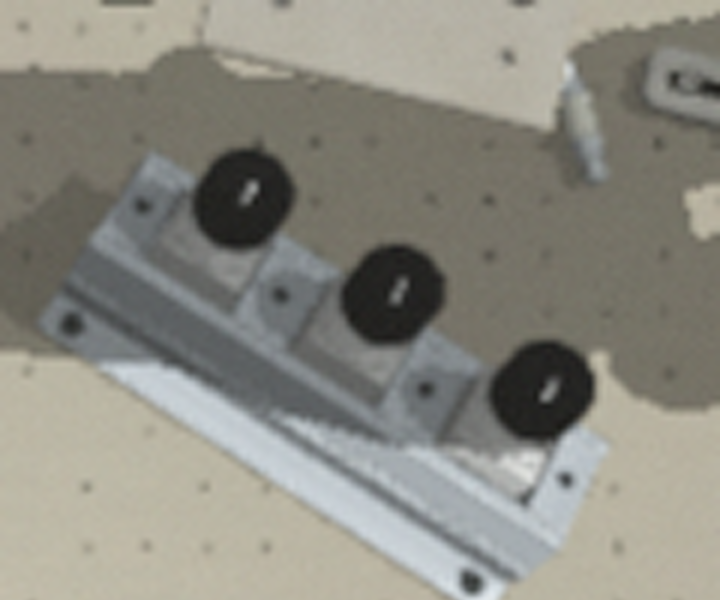

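The crop shows the rack with three black caps at image pixels about (386,173), (410,189), (435,205), white bars near each cap's centre. The attenuator is at (442,162). The green look-alike lies alone at (258,208), so it is not a candidate.

```bash
python3 - <<'E'
from h import *
d=grab('top'); im=d['img'].astype(int)
P=[];B=[]
for u,v in[(386,173),(410,189),(435,205)]:
    sub=im[v-12:v+13,u-12:u+13]; g=sub.mean(2)
    n,l,s,c=cv2.connectedComponentsWithStats((g<50).astype(np.uint8)); k=1+np.argmax(s[1:,4])
    hull=cv2.convexHull(np.argwhere(l==k)[:,::-1].astype(np.int32)); m=np.zeros(g.shape,np.uint8); cv2.fillConvexPoly(m,hull,1)
    M=cv2.moments(m,True); cb=np.array([M['m10'],M['m01']])/M['m00']+[u-12,v-12]
    w=np.clip(g-60,0,None)*m*(np.hypot(*(np.indices(g.shape)-12))<7); yy,xx=np.indices(g.shape)
    bar=np.array([(w*xx).sum(),(w*yy).sum()])/w.sum()+[u-12,v-12]
    print(cb,bar,hull[:,0].max(0)-hull[:,0].min(0))
    P.append(onz(d,*bar,.0934)); B.append(onz(d,*cb,.0845))
P=np.array(P);B=np.array(B); print(P.round(4),B.round(4))
for A in(P,B): print(np.linalg.norm(np.diff(A,axis=0),axis=1)*1000, np.degrees(np.arctan2(*(A[0]-A[2])[[1,0]])))
y=(P[0]-P[2]);y/=np.linalg.norm(y); x=np.array([y[1],-y[0],0]); print('x',x,'y',y)
# blob-mid (s=63) vs top expected: shift +x*0.0055
for s in(66,63): print(s,(P+x*(76-s)*.001*np.sin(.436)-[0,0,(76-s)*.001*np.cos(.436)]).round(4))
o=ctrl.get_obs(); Rt=R.from_rotvec(o['tool_rot']).as_matrix(); print(Rt.round(3))
# needed turn: tool y -> row
a=np.degrees(np.arctan2(Rt[1,1],Rt[0,1])); print('tool y ang',a,'row ang',np.degrees(np.arctan2(y[1],y[0])))
# tray
hsv=cv2.cvtColor(d['img'],cv2.COLOR_RGB2HSV)
for n,p in[('tray px',None)]:
    sub=d['img'][150:240,150:240]; save(cv2.resize(sub,None,fx=6,fy=6,interpolation=cv2.INTER_CUBIC),'tray.png')
E
```

```text
[385.01020408 172.74489796] [386.21092437 171.48907563] [14 15]
[409.65829146 188.68844221] [411.00790068 188.06772009] [15 15]
[434.8627451  204.67156863] [436.07712533 204.76161262] [16 15]
[[ 0.5583 -0.226   0.0934]
 [ 0.5187 -0.2838  0.0934]
 [ 0.4792 -0.3418  0.0934]] [[ 0.5571 -0.2246  0.0845]
 [ 0.5187 -0.2826  0.0845]
 [ 0.4806 -0.3415  0.0845]]
[70.05933869 70.18038458] 55.68040445075462
[69.53240086 70.16420822] 56.80186111602403
x [ 0.82590552 -0.56380855  0.        ] y [0.56380855 0.82590552 0.        ]
66 [[ 0.5618 -0.2284  0.0843]
 [ 0.5222 -0.2862  0.0843]
 [ 0.4827 -0.3442  0.0843]]
63 [[ 0.5628 -0.2291  0.0816]
 [ 0.5232 -0.2869  0.0816]
 [ 0.4837 -0.3449  0.0816]]
[[ 0.946  0.324 -0.   ]
 [ 0.324 -0.946  0.001]
 [ 0.    -0.001 -1.   ]]
tool y ang -71.1036192494178 row ang 55.68040445075462
```

View pics/tray.png

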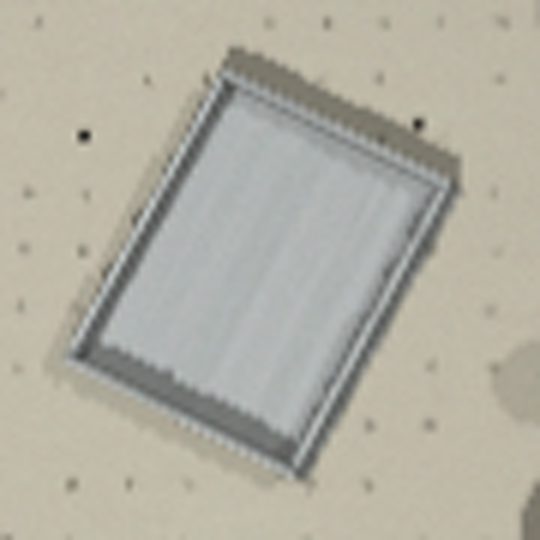

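The tray crop shows the empty tray, with rim corners at image pixels (188,162), (225,180), (200,228), (163,209). Its centre is at world (0.513, 0.245). Jars lean to (+0.83, −0.56), so the right-hand cap (cap3) comes first.

```bash
cat > plan.py <<'E'
from h import *
def plan(wps,start=None):
    """wps: (x,y,z,psi_deg of tool y). prints target shift in tool axes (cm) and turn (deg), each from the previous waypoint"""
    o=ctrl.get_obs(); Rt=R.from_rotvec(o['tool_rot']).as_matrix()
    p=o['tool_pos']; a=np.degrees(np.arctan2(Rt[1,1],Rt[0,1]))
    print('t',o['t'],'p',p.round(4),'psi',a.round(1),'q',o['q'].round(2),'F',o['contact_force'].round(1),'M',o['wrist_torque'].round(3),'open',round(o['opening'],4),'grip',o['grip_force'])
    for w in wps:
        w=np.array(w,float); c,s=np.cos(np.radians(a)),np.sin(np.radians(a))
        Y=np.array([c,s,0]);Z=np.array([0,0,-1.]);X=np.cross(Y,Z); dd=(w[:3]-p)*100
        print(w,'->',np.round([dd@X,dd@Y,dd@Z,-((w[3]-a+180)%360-180)],2)); p=w[:3];a=w[3]
E
python3 - <<'E'
from plan import *
plan([(.29,-.51,.21,-29),(.38,-.43,.20,13),(.4757,-.3394,.16,55.7),(.4757,-.3394,.0843,55.7)])
E
```

```text
t 0.2 p [ 0.2023 -0.5909  0.2495] psi -71.1 q [-1.36  0.05  1.61  0.    1.48 -0.12] F [ 0.4 -0.5  0.4] M [0.032 0.004 0.018] open 0.0856 grip 0.0
[  0.29  -0.51   0.21 -29.  ] -> [ 10.92  -4.82   3.95 -42.1 ]
[ 0.38 -0.43  0.2  13.  ] -> [ 11.36   3.99   1.   -42.  ]
[ 0.4757 -0.3394  0.16   55.7   ] -> [  6.68  11.36   4.   -42.7 ]
[ 0.4757 -0.3394  0.0843 55.7   ] -> [ 0.    0.    7.57 -0.  ]
```

servo_tool:
  increments:
    - [[5, 2.2, -1.0, 0.8, -8.4], [5, 4.4, -2.0, 1.6, -16.8], [5, 6.6, -2.9, 2.4, -25.3], [5, 8.8, -3.9, 3.2, -33.7], [5, 10.9, -4.8, 4.0, -42.1]]
  newtons: 25

```text
t: 0.7
tool_pos: [0.2906, -0.5097, 0.2097]
tool_rot: [-2.702, -1.602, -0.0]
contact_force: [-0.2, 0.2, 0.2]
opening: 0.0503
grip_force: 0.0
```

servo_tool:
  increments:
    - [[5, 2.3, 0.8, 0.2, -8.4], [5, 4.5, 1.6, 0.4, -16.8], [5, 6.8, 2.4, 0.6, -25.2], [5, 9.1, 3.2, 0.8, -33.6], [5, 11.4, 4.0, 1.0, -42]]

```text
t: 1.2
tool_pos: [0.3808, -0.4294, 0.2]
tool_rot: [-1.948, -2.464, -0.0]
contact_force: [0.7, 0.2, 0.4]
opening: 0.05
grip_force: 0.0
```

servo_tool:
  increments:
    - [[5, 1.4, 2.3, 0, -8.5], [5, 2.7, 4.6, 0, -17], [5, 4.0, 6.9, 1, -25.6], [5, 5.4, 9.1, 2, -34.2], [5, 6.7, 11.4, 4.0, -42.7]]

```text
t: 1.7
tool_pos: [0.4777, -0.3392, 0.1615]
tool_rot: [0.916, 3.002, -0.002]
contact_force: [0.1, -0.4, -0.4]
opening: 0.0497
grip_force: 0.0
```

```bash
python3 - <<'E'
from plan import *
plan([(.4757,-.3394,.0843,55.7)])
d=grab('scene'); save(cv2.resize(d['img'][110:250,250:450],None,fx=4,fy=4),'s1.png')
E
```

```text
t 1.7 p [ 0.4777 -0.3392  0.1615] psi 56.1 q [-0.74  0.03  1.79 -0.    1.32 -1.72] F [ 0.1 -0.4 -0.4] M [-0.031  0.02   0.02 ] open 0.0497 grip 0.0
[ 0.4757 -0.3394  0.0843 55.7   ] -> [ 0.15 -0.13  7.72  0.35]
```

servo_tool:
  increments:
    - [[5, 0.1, -0.1, 2, 0.3], [5, 0.1, -0.1, 4, 0.3], [5, 0.1, -0.1, 6, 0.3], [5, 0.1, -0.1, 7, 0.3], [5, 0.1, -0.1, 7.7, 0.3]]

```text
t: 2.25
tool_pos: [0.4744, -0.3393, 0.0822]
tool_rot: [-0.935, -2.998, -0.001]
contact_force: [-0.3, -0.2, 0.2]
opening: 0.0501
grip_force: 0.0
```

servo_tool:
  increments:
    - [[3.6, 0, 0, 0, 0], [3.0, 0, 0, 0, 0], [3.0, 0, 0, 0, 0], [3.0, 0, 0, 0, 0], [3.0, 0, 0, 0, 0]]
  newtons: 20

```text
t: 2.75
tool_pos: [0.475, -0.3398, 0.0839]
tool_rot: [0.934, 2.999, -0.001]
contact_force: [-0.9, 0.7, -0.7]
opening: 0.0334
grip_force: 23.0
```

```bash
python3 - <<'E'
from plan import *
plan([(.4757,-.3394,.0843,55.7)])
E
```

```text
t 2.75 p [ 0.475  -0.3398  0.0839] psi 55.4 q [-0.75  0.12  1.84 -0.    1.19 -1.72] F [-0.9  0.7 -0.7] M [ 0.132  0.166 -0.026] open 0.0334 grip 23.02585780620575
[ 0.4757 -0.3394  0.0843 55.7   ] -> [-0.03  0.07 -0.04 -0.3 ]
```

servo_tool:
  increments:
    - [[3.0, 0, 0, 0, 2], [3.0, 0, 0, 0, 4], [3.0, 0, 0, 0, 6], [3.0, 0, 0, 0, 8], [3.0, 0, 0, 0, 8]]

```text
t: 3.25
tool_pos: [0.4747, -0.3401, 0.0842]
tool_rot: [-1.14, -2.927, 0.002]
contact_force: [-3.9, 0.5, 1.7]
opening: 0.0334
grip_force: 24.1
```

```bash
python3 -c "
from plan import *
plan([])"
```

```text
t 3.25 p [ 0.4747 -0.3401  0.0842] psi 47.5 q [-0.75  0.12  1.84 -0.    1.19 -1.58] F [-3.9  0.5  1.7] M [-0.112  0.79   0.226] open 0.0334 grip 24.09693717956543
```

servo_tool:
  increments:
    - [[3.0, 0, 0, 0, 2], [3.0, 0, 0, 0, 4], [3.0, 0, 0, 0, 6], [3.0, 0, 0, 0, 7], [3.0, 0, 0, 0, 7]]

```text
t: 3.75
tool_pos: [0.4747, -0.3404, 0.0841]
tool_rot: [1.316, 2.852, -0.003]
contact_force: [-5.2, -0.4, 4.9]
opening: 0.0336
grip_force: 29.2
```

```bash
python3 -c "
from plan import *
plan([])"
```

```text
t 3.75 p [ 0.4747 -0.3404  0.0841] psi 40.5 q [-0.75  0.12  1.84 -0.    1.19 -1.45] F [-5.2 -0.4  4.9] M [-0.487  1.068  0.407] open 0.0336 grip 29.207359938700392
```

servo_tool:
  increments:
    - [[5.0, 0, 0, 0, 0], [5.0, 0, 0, 0, 0], [5.0, 0, 0, 0, 0], [5.0, 0, 0, -3, -7], [5.0, 0, 0, -7.5, -15]]

```text
t: 4.25
tool_pos: [0.4732, -0.3376, 0.155]
tool_rot: [-0.924, -2.995, -0.007]
contact_force: [0.7, -0.1, 0.6]
opening: 0.0498
grip_force: 0.0
```

```bash
python3 -c "
from plan import *
plan([(.5152,-.2814,.16,55.7),(.5152,-.2814,.0843,55.7)])"
```

```text
t 4.25 p [ 0.4732 -0.3376  0.155 ] psi 55.7 q [-0.75  0.03  1.8   0.    1.32 -1.72] F [ 0.7 -0.1  0.6] M [-0.08 -0.1  -0.03] open 0.0498 grip 0.0
[ 0.5152 -0.2814  0.16   55.7   ] -> [-0.31  7.01 -0.5  -0.  ]
[ 0.5152 -0.2814  0.0843 55.7   ] -> [ 0.    0.    7.57 -0.  ]
```

servo_tool:
  increments:
    - [[5, 0, 2, 0, 0], [5, 0, 5, 0, 0], [5, 0, 7.0, 0, 0], [5, 0, 7.0, 0, 0]]

```text
t: 4.65
tool_pos: [0.5158, -0.2801, 0.1582]
tool_rot: [0.93, 3.0, 0.002]
contact_force: [0.5, -0.1, 0.2]
opening: 0.0496
grip_force: 0.0
```

```bash
python3 - <<'E'
from plan import *
plan([(.5152,-.2814,.0843,55.7)])
d=grab('top'); c=d['img'][150:230,365:465]; save(cv2.resize(c,None,fx=8,fy=7,interpolation=cv2.INTER_CUBIC)[:600,:800],'t1.png')
E
```

```text
t 4.65 p [ 0.5158 -0.2801  0.1582] psi 55.6 q [-0.62  0.04  1.79  0.    1.32 -1.59] F [ 0.5 -0.1  0.2] M [-0.01   0.006  0.05 ] open 0.0496 grip 0.0
[ 0.5152 -0.2814  0.0843 55.7   ] -> [-0.03 -0.14  7.39 -0.14]
```

View pics/t1.png

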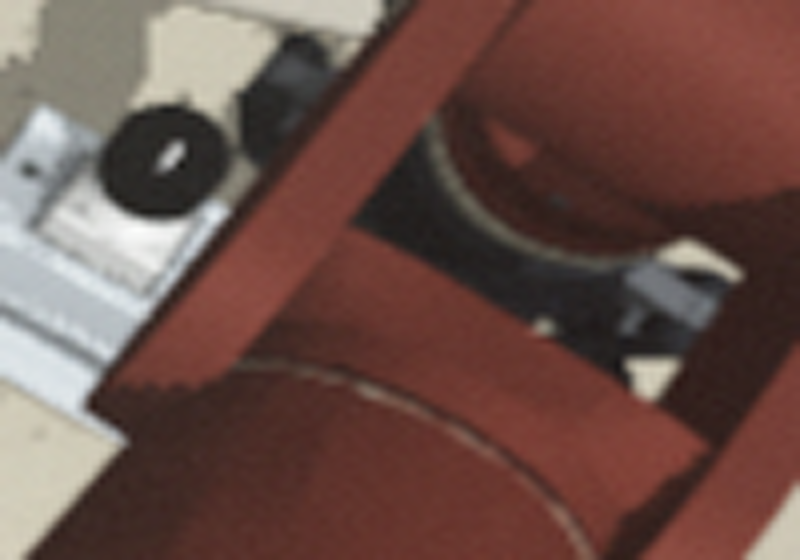

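The arm hides caps 2 and 3; only cap1 shows, at crop (165,160). I'll try cap2 and compare the torque.

servo_tool:
  increments:
    - [[5, 0, -0.1, 2, 0], [5, 0, -0.1, 4, 0], [5, 0, -0.1, 6, 0], [5, 0, -0.1, 7, 0], [5, 0, -0.1, 7.4, 0]]

```text
t: 5.2
tool_pos: [0.513, -0.2829, 0.0828]
tool_rot: [-0.935, -2.997, -0.001]
contact_force: [0.2, 0.9, -0.5]
opening: 0.0501
grip_force: 0.0
```

servo_tool:
  increments:
    - [[3.6, 0, 0, 0, 0], [3.0, 0, 0, 0, 0], [3.0, 0, 0, 0, 0], [3.0, 0, 0, 0, 0], [3.0, 0, 0, 0, 0]]
  newtons: 20

```text
t: 5.7
tool_pos: [0.5142, -0.2829, 0.0848]
tool_rot: [0.934, 2.999, -0.0]
contact_force: [-0.4, 0.9, -0.9]
opening: 0.0332
grip_force: 23.1
```

```bash
python3 -c "
from plan import *
plan([])"
```

```text
t 5.7 p [ 0.5142 -0.2829  0.0848] psi 55.4 q [-0.63  0.12  1.83 -0.    1.19 -1.6 ] F [-0.4  0.9 -0.9] M [ 0.051  0.047 -0.022] open 0.0332 grip 23.052689731121063
```

servo_tool:
  increments:
    - [[3.0, 0, 0, 0, 2], [3.0, 0, 0, 0, 4], [3.0, 0, 0, 0, 6], [3.0, 0, 0, 0, 8], [3.0, 0, 0, 0, 8]]

```text
t: 6.2
tool_pos: [0.5143, -0.2832, 0.0854]
tool_rot: [1.139, 2.927, -0.002]
contact_force: [-2.2, 0.5, 4.8]
opening: 0.0331
grip_force: 22.0
```

```bash
python3 -c "
from plan import *
plan([])"
```

```text
t 6.2 p [ 0.5143 -0.2832  0.0854] psi 47.5 q [-0.63  0.12  1.83 -0.    1.19 -1.46] F [-2.2  0.5  4.8] M [0.051 0.501 0.3  ] open 0.0331 grip 22.010310888290405
```

servo_tool:
  increments:
    - [[3.0, 0, 0, 0, 2], [3.0, 0, 0, 0, 4], [3.0, 0, 0, 0, 6], [3.0, 0, 0, 0, 7], [3.0, 0, 0, 0, 7]]

```text
t: 6.7
tool_pos: [0.5144, -0.2833, 0.0854]
tool_rot: [1.316, 2.852, -0.002]
contact_force: [-2.1, 1.0, 5.8]
opening: 0.0334
grip_force: 28.0
```

```bash
python3 -c "
from plan import *
plan([])"
```

```text
t 6.7 p [ 0.5144 -0.2833  0.0854] psi 40.5 q [-0.63  0.12  1.83 -0.    1.19 -1.34] F [-2.1  1.   5.8] M [-0.071  0.689  0.407] open 0.0334 grip 27.989834547042847
```

servo_tool:
  increments:
    - [[5.0, 0, 0, 0, 0], [5.0, 0, 0, 0, 0], [5.0, 0, 0, 0, 0], [5.0, 0, 0, -3, -7], [5.0, 0, 0, -7.5, -15]]

```text
t: 7.2
tool_pos: [0.5119, -0.2812, 0.1558]
tool_rot: [-0.924, -2.994, -0.005]
contact_force: [1.1, -0.7, -0.6]
opening: 0.0498
grip_force: 0.0
```

servo_tool:
  increments:
    - [[5, 0, 2, 0, 0], [5, 0, 5, 0, 0], [5, 0, 7.1, 0, 0], [5, 0, 7.1, 0, 0], [5, 0, 7.1, 0, 0]]

```text
t: 7.7
tool_pos: [0.5543, -0.2242, 0.1589]
tool_rot: [-0.933, -2.999, 0.0]
contact_force: [0.6, 1.0, -0.3]
opening: 0.0498
grip_force: 0.0
```

```bash
python3 -c "
from plan import *
plan([(.5548,-.2236,.0843,55.7)])"
```

```text
t 7.7 p [ 0.5543 -0.2242  0.1589] psi 55.4 q [-0.51  0.06  1.76 -0.    1.32 -1.48] F [ 0.6  1.  -0.3] M [-0.02   0.014  0.021] open 0.0498 grip 0.0
[ 0.5548 -0.2236  0.0843 55.7   ] -> [-0.01  0.08  7.46 -0.25]
```

servo_tool:
  increments:
    - [[5, 0, 0.1, 2, 0], [5, 0, 0.1, 4, 0], [5, 0, 0.1, 6, 0], [5, 0, 0.1, 7, 0], [5, 0, 0.1, 7.5, 0]]

```text
t: 8.2
tool_pos: [0.5539, -0.2239, 0.0829]
tool_rot: [-0.935, -2.997, -0.0]
contact_force: [-0.5, 0.1, -0.1]
opening: 0.0502
grip_force: 0.0
```

servo_tool:
  increments:
    - [[3.6, 0, 0, 0, 0], [3.0, 0, 0, 0, 0], [3.0, 0, 0, 0, 0], [3.0, 0, 0, 0, 0], [3.0, 0, 0, 0, 0]]
  newtons: 20

```text
t: 8.7
tool_pos: [0.5551, -0.2236, 0.0847]
tool_rot: [0.934, 2.999, -0.0]
contact_force: [-0.1, -0.1, -1.1]
opening: 0.0333
grip_force: 23.0
```

```bash
python3 -c "
from plan import *
plan([])"
```

```text
t 8.7 p [ 0.5551 -0.2236  0.0847] psi 55.4 q [-0.51  0.15  1.8   0.    1.19 -1.47] F [-0.1 -0.1 -1.1] M [ 0.056  0.023 -0.041] open 0.0333 grip 23.034324645996094
```

servo_tool:
  increments:
    - [[3.0, 0, 0, 0, 2], [3.0, 0, 0, 0, 4], [3.0, 0, 0, 0, 6], [3.0, 0, 0, 0, 8], [3.0, 0, 0, 0, 8]]

```text
t: 9.2
tool_pos: [0.5548, -0.2244, 0.0853]
tool_rot: [-1.14, -2.927, 0.003]
contact_force: [-3.4, -0.5, 3.5]
opening: 0.0335
grip_force: 23.6
```

```bash
python3 -c "
from plan import *
plan([])"
```

```text
t 9.2 p [ 0.5548 -0.2244  0.0853] psi 47.4 q [-0.51  0.15  1.8  -0.    1.19 -1.33] F [-3.4 -0.5  3.5] M [-0.363  0.876  0.129] open 0.0335 grip 23.562432825565338
```

servo_tool:
  increments:
    - [[3.0, 0, 0, 0, 2], [3.0, 0, 0, 0, 4], [3.0, 0, 0, 0, 6], [3.0, 0, 0, 0, 7], [3.0, 0, 0, 0, 7]]

```text
t: 9.7
tool_pos: [0.5545, -0.2253, 0.0858]
tool_rot: [1.315, 2.853, -0.007]
contact_force: [-6.2, -3.9, 6.1]
opening: 0.033
grip_force: 24.4
```

```bash
python3 -c "
from plan import *
plan([])"
```

```text
t 9.7 p [ 0.5545 -0.2253  0.0858] psi 40.5 q [-0.51  0.15  1.8  -0.    1.19 -1.21] F [-6.2 -3.9  6.1] M [-0.947  1.421  0.312] open 0.033 grip 24.368326663970947
```

servo_tool:
  increments:
    - [[4.6, 0, 0, 0, 0], [4.6, 0, 0, 0, -7], [4.6, 0, 0, 0, -15], [4.6, 0, 0, 0, -23], [4.6, 0, 0, 0, -27]]

```text
t: 10.2
tool_pos: [0.5556, -0.2232, 0.0844]
tool_rot: [0.609, 3.08, 0.001]
contact_force: [0.0, -0.6, -0.2]
opening: 0.046
grip_force: 0.0
```

servo_tool:
  increments:
    - [[3.6, 0, 0, 0, 0], [3.0, 0, 0, 0, 0], [3.0, 0, 0, 0, 0], [3.0, 0, 0, 0, 0], [3.0, 0, 0, 0, 0]]
  newtons: 20

```text
t: 10.7
tool_pos: [0.5552, -0.2234, 0.0845]
tool_rot: [0.616, 3.08, 0.001]
contact_force: [1.0, 2.8, 1.4]
opening: 0.0339
grip_force: 20.0
```

```bash
python3 -c "
from plan import *
plan([])"
```

```text
t 10.7 p [ 0.5552 -0.2234  0.0845] psi 67.4 q [-0.51  0.15  1.8   0.    1.19 -1.68] F [1.  2.8 1.4] M [ 0.417 -0.129  0.022] open 0.0339 grip 19.95255410671234
```

servo_tool:
  increments:
    - [[3.0, 0, 0, 0, 3], [3.0, 0, 0, 0, 6], [3.0, 0, 0, 0, 9], [3.0, 0, 0, 0, 12], [3.0, 0, 0, 0, 12]]

```text
t: 11.2
tool_pos: [0.5544, -0.2238, 0.0841]
tool_rot: [-0.934, -2.998, 0.001]
contact_force: [-1.5, 0.2, 1.6]
opening: 0.0332
grip_force: 19.9
```

```bash
python3 -c "
from plan import *
plan([])"
```

```text
t 11.2 p [ 0.5544 -0.2238  0.0841] psi 55.4 q [-0.51  0.15  1.8  -0.    1.19 -1.47] F [-1.5  0.2  1.6] M [ 0.085  0.303 -0.044] open 0.0332 grip 19.858228862285614
```

servo_tool:
  increments:
    - [[3.0, 0, 0, 0, 3], [3.0, 0, 0, 0, 6], [3.0, 0, 0, 0, 9], [3.0, 0, 0, 0, 12], [3.0, 0, 0, 0, 12]]

```text
t: 11.7
tool_pos: [0.554, -0.2246, 0.0845]
tool_rot: [-1.24, -2.885, 0.005]
contact_force: [-4.9, -0.9, 3.0]
opening: 0.0333
grip_force: 20.2
```

```bash
python3 -c "
from plan import *
plan([])"
```

```text
t 11.7 p [ 0.554  -0.2246  0.0845] psi 43.5 q [-0.51  0.15  1.8  -0.    1.19 -1.27] F [-4.9 -0.9  3. ] M [-0.324  1.014  0.145] open 0.0333 grip 20.223623514175415
```

servo_tool:
  increments:
    - [[5.0, 0, 0, 0, 0], [5.0, 0, 0, 0, 0], [5.0, 0, 0, -1, 0], [5.0, 0, 0, -4, -6], [5.0, 0, 0, -8, -12]]

```text
t: 12.2
tool_pos: [0.5537, -0.2227, 0.1632]
tool_rot: [-0.926, -2.997, -0.002]
contact_force: [0.1, -0.6, -0.3]
opening: 0.0499
grip_force: 0.0
```

servo_tool:
  increments:
    - [[5, 0, -3, 0, 0], [5, 0, -7, 0, 0], [5, 0, -11, 0, 0]]

```text
t: 12.5
tool_pos: [0.4926, -0.3149, 0.1659]
tool_rot: [0.931, 2.998, -0.001]
contact_force: [0.6, -0.0, -0.8]
opening: 0.05
grip_force: 0.0
```

```bash
python3 - <<'E'
from plan import *
plan([(.5548,-.2236,.0843,55.7)])
d=grab('top'); c=d['img'][152:222,365:465]; save(cv2.resize(c,None,fx=8,fy=8,interpolation=cv2.INTER_CUBIC),'t2.png')
E
```

```text
t 12.5 p [ 0.4926 -0.3149  0.1659] psi 55.5 q [-0.7   0.02  1.79  0.    1.33 -1.67] F [ 0.6 -0.  -0.8] M [-0.009  0.028 -0.026] open 0.05 grip 0.0
[ 0.5548 -0.2236  0.0843 55.7   ] -> [ 0.04 11.05  8.16 -0.19]
```

View pics/t2.png

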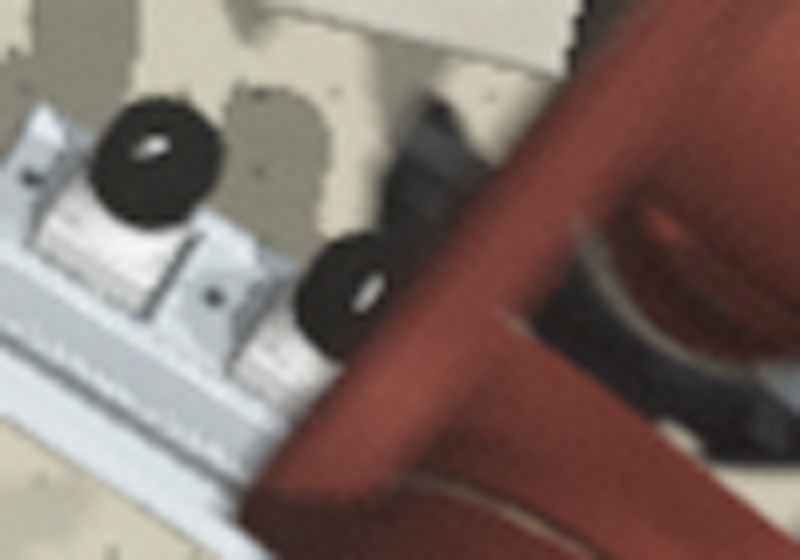

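Cap1's bar (crop (152,147)) has turned about 35° clockwise, while cap2's bar (crop (368,292)) still lies along the jar's x. So cap1 is the loose one. I'll go back and keep screwing it down to the stop.

servo_tool:
  increments:
    - [[5, 0, 3, 0, 0], [5, 0, 7, 0, 0], [5, 0, 11, 0, 0], [5, 0, 11, 0, -6], [5, 0, 11, 0, -12]]

```text
t: 13.05
tool_pos: [0.556, -0.2222, 0.165]
tool_rot: [0.605, 3.082, -0.0]
contact_force: [0.2, -0.4, -0.2]
opening: 0.0501
grip_force: 0.0
```

servo_tool:
  increments:
    - [[5, 0, 0, 2, 0], [5, 0, 0, 4, 0], [5, 0, 0, 6, 0], [5, 0, 0, 7.5, 0], [5, 0, 0, 8, 0]]

```text
t: 13.55
tool_pos: [0.5541, -0.2229, 0.0825]
tool_rot: [-0.615, -3.078, -0.002]
contact_force: [0.7, 0.5, 0.3]
opening: 0.0499
grip_force: 0.0
```

servo_tool:
  increments:
    - [[3.6, 0, 0, 0, 0], [3.0, 0, 0, 0, 0], [3.0, 0, 0, 0, 0], [3.0, 0, 0, 0, 0], [3.0, 0, 0, 0, 0]]
  newtons: 20

```text
t: 14.05
tool_pos: [0.5552, -0.2236, 0.0849]
tool_rot: [0.616, 3.08, -0.0]
contact_force: [-0.1, 1.3, 1.0]
opening: 0.0345
grip_force: 20.4
```

```bash
python3 -c "
from plan import *
plan([])"
```

```text
t 14.05 p [ 0.5552 -0.2236  0.0849] psi 67.4 q [-0.51  0.15  1.8   0.    1.19 -1.68] F [-0.1  1.3  1. ] M [0.287 0.189 0.013] open 0.0345 grip 20.358864963054657
```

servo_tool:
  increments:
    - [[3.0, 0, 0, 0, 3], [3.0, 0, 0, 0, 6], [3.0, 0, 0, 0, 9], [3.0, 0, 0, 0, 12], [3.0, 0, 0, 0, 12]]

```text
t: 14.55
tool_pos: [0.5551, -0.2238, 0.0849]
tool_rot: [0.934, 2.999, -0.001]
contact_force: [-1.6, 0.6, 0.4]
opening: 0.0335
grip_force: 19.8
```

```bash
python3 -c "
from plan import *
plan([])"
```

```text
t 14.55 p [ 0.5551 -0.2238  0.0849] psi 55.4 q [-0.51  0.15  1.8  -0.    1.19 -1.47] F [-1.6  0.6  0.4] M [0.116 0.308 0.004] open 0.0335 grip 19.823329746723175
```

servo_tool:
  increments:
    - [[3.0, 0, 0, 0, 3], [3.0, 0, 0, 0, 6], [3.0, 0, 0, 0, 9], [3.0, 0, 0, 0, 12], [3.0, 0, 0, 0, 12]]

```text
t: 15.05
tool_pos: [0.5541, -0.2248, 0.0849]
tool_rot: [-1.24, -2.885, 0.006]
contact_force: [-5.0, -1.9, 2.5]
opening: 0.0334
grip_force: 20.2
```

```bash
python3 -c "
from plan import *
plan([])"
```

```text
t 15.05 p [ 0.5541 -0.2248  0.0849] psi 43.5 q [-0.51  0.15  1.8  -0.    1.19 -1.27] F [-5.  -1.9  2.5] M [-0.491  1.079  0.152] open 0.0334 grip 20.226632058620453
```

servo_tool:
  increments:
    - [[4.6, 0, 0, 0, 0], [4.6, 0, 0, 0, -6], [4.6, 0, 0, 0, -12], [4.6, 0, 0, 0, -18], [4.6, 0, 0, 0, -24]]

```text
t: 15.55
tool_pos: [0.5557, -0.2238, 0.0848]
tool_rot: [0.607, 3.08, -0.0]
contact_force: [-0.8, -1.4, 0.2]
opening: 0.0458
grip_force: 0.0
```

servo_tool:
  increments:
    - [[3.6, 0, 0, 0, 0], [3.0, 0, 0, 0, 0], [3.0, 0, 0, 0, 0], [3.0, 0, 0, 0, 0], [3.0, 0, 0, 0, 0]]
  newtons: 20

```text
t: 16.05
tool_pos: [0.5556, -0.2235, 0.0848]
tool_rot: [0.616, 3.079, 0.0]
contact_force: [1.5, 2.3, 1.6]
opening: 0.034
grip_force: 20.0
```

servo_tool:
  increments:
    - [[3.0, 0, 0, 0, 3], [3.0, 0, 0, 0, 6], [3.0, 0, 0, 0, 9], [3.0, 0, 0, 0, 12], [3.0, 0, 0, 0, 12]]

```text
t: 16.55
tool_pos: [0.5548, -0.2233, 0.0846]
tool_rot: [-0.933, -2.999, -0.001]
contact_force: [-1.2, 2.6, 5.2]
opening: 0.0336
grip_force: 19.7
```

```bash
python3 -c "
from plan import *
plan([])"
```

```text
t 16.55 p [ 0.5548 -0.2233  0.0846] psi 55.4 q [-0.51  0.15  1.8   0.    1.19 -1.47] F [-1.2  2.6  5.2] M [0.585 0.197 0.153] open 0.0336 grip 19.701136350631714
```

servo_tool:
  increments:
    - [[3.0, 0, 0, 0, 3], [3.0, 0, 0, 0, 6], [3.0, 0, 0, 0, 9], [3.0, 0, 0, 0, 12], [3.0, 0, 0, 0, 12]]

```text
t: 17.05
tool_pos: [0.5547, -0.2246, 0.0848]
tool_rot: [1.24, 2.886, -0.004]
contact_force: [-2.1, -1.2, 4.6]
opening: 0.0336
grip_force: 23.0
```

```bash
python3 -c "
from plan import *
plan([])"
```

```text
t 17.05 p [ 0.5547 -0.2246  0.0848] psi 43.5 q [-0.51  0.15  1.8  -0.    1.19 -1.27] F [-2.1 -1.2  4.6] M [-0.384  0.514  0.351] open 0.0336 grip 22.989492416381836
```

servo_tool:
  increments:
    - [[4.6, 0, 0, 0, 0], [4.6, 0, 0, 0, -6], [4.6, 0, 0, 0, -12], [4.6, 0, 0, 0, -18], [4.6, 0, 0, 0, -20]]

```text
t: 17.55
tool_pos: [0.5546, -0.2233, 0.0833]
tool_rot: [-0.718, -3.058, -0.001]
contact_force: [-0.3, 0.3, -0.0]
opening: 0.046
grip_force: 0.0
```

servo_tool:
  increments:
    - [[3.6, 0, 0, 0, 0], [3.0, 0, 0, 0, 0], [3.0, 0, 0, 0, 0], [3.0, 0, 0, 0, 0], [3.0, 0, 0, 0, 0]]
  newtons: 25

```text
t: 18.05
tool_pos: [0.5546, -0.2233, 0.0838]
tool_rot: [-0.723, -3.056, -0.0]
contact_force: [-0.5, 0.1, -1.7]
opening: 0.0337
grip_force: 24.9
```

servo_tool:
  increments:
    - [[3.0, 0, 0, 0, 4], [3.0, 0, 0, 0, 8], [3.0, 0, 0, 0, 12], [3.0, 0, 0, 0, 16], [3.0, 0, 0, 0, 16]]

```text
t: 18.55
tool_pos: [0.5548, -0.2237, 0.085]
tool_rot: [-1.139, -2.927, 0.002]
contact_force: [-3.5, 1.3, 4.6]
opening: 0.0335
grip_force: 28.0
```

```bash
python3 -c "
from plan import *
plan([])"
```

```text
t 18.55 p [ 0.5548 -0.2237  0.085 ] psi 47.5 q [-0.51  0.15  1.8  -0.    1.19 -1.34] F [-3.5  1.3  4.6] M [0.103 0.622 0.38 ] open 0.0335 grip 27.993047833442688
```

servo_tool:
  increments:
    - [[5.0, 0, 0, 0, 0], [5.0, 0, 0, 0, 0], [5.0, 0, 0, -1, 0], [5.0, 0, 0, -4, -4], [5.0, 0, 0, -8, -8]]

```text
t: 19.05
tool_pos: [0.5536, -0.2229, 0.1632]
tool_rot: [-0.929, -2.996, -0.002]
contact_force: [-0.0, -0.0, -0.8]
opening: 0.0501
grip_force: 0.0
```

servo_tool:
  increments:
    - [[5, 0, -4, 0, 0], [5, 0, -9, 0, 0], [5, 0, -14, 0, 0], [5, 0, -16, 0, 0], [5, 0, -16, 0, 0]]

```text
t: 19.55
tool_pos: [0.4627, -0.3578, 0.1652]
tool_rot: [0.94, 2.996, -0.002]
contact_force: [-0.4, 0.3, 0.3]
opening: 0.05
grip_force: 0.0
```

```bash
python3 - <<'E'
from plan import *
plan([(.5548,-.2236,.0843,55.7)])
d=grab('top'); c=d['img'][152:222,365:465]; save(cv2.resize(c,None,fx=8,fy=8,interpolation=cv2.INTER_CUBIC),'t3.png')
E
```

```text
t 19.55 p [ 0.4627 -0.3578  0.1652] psi 55.2 q [-0.79  0.02  1.79 -0.    1.33 -1.75] F [-0.4  0.3  0.3] M [0.06  0.002 0.018] open 0.05 grip 0.0
[ 0.5548 -0.2236  0.0843 55.7   ] -> [ 0.11 16.27  8.09 -0.54]
```

View pics/t3.png

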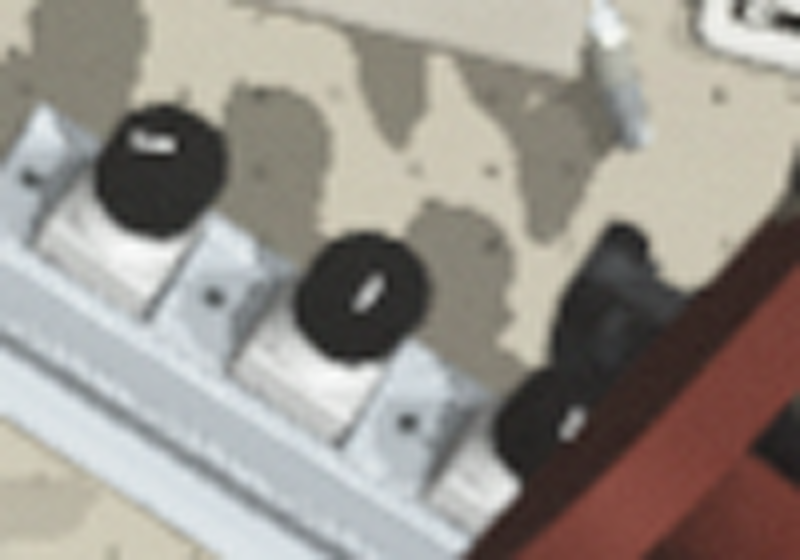

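Cap1's bar (crop (153,141)) is now about 57–60° from its start, and the torque rose to the tight level, so it is at its stop. The bars of the other two are unchanged. Next I'll grip cap1, lift along the lean, and use the pocket's edge to swing the jar upright in the fingers.

servo_tool:
  increments:
    - [[5, 0.1, 4, 0, 0], [5, 0.1, 9, 0, 0], [5, 0.1, 14, 0, 0], [5, 0.1, 16.2, 0, 0], [5, 0.1, 16.2, 0, 0]]

```text
t: 20.1
tool_pos: [0.5572, -0.2174, 0.1647]
tool_rot: [0.925, 3.002, 0.001]
contact_force: [-0.5, -0.0, -0.1]
opening: 0.0502
grip_force: 0.0
```

servo_tool:
  increments:
    - [[5, 0, 0, 2, 0], [5, 0, 0, 4, 0], [5, 0, 0, 6, 0], [5, 0, 0, 7.5, 0], [5, 0, 0, 8, 0]]

```text
t: 20.6
tool_pos: [0.5541, -0.2208, 0.0822]
tool_rot: [-0.933, -2.996, -0.001]
contact_force: [0.1, -0.1, -0.3]
opening: 0.0499
grip_force: 0.0
```

servo_tool:
  increments:
    - [[3.6, 0, 0, 0, 0], [3.0, 0, 0, 0, 0], [3.0, 0, 0, 0, 0], [3.0, 0, 0, 0, 0], [3.0, 0, 0, 0, 0]]
  newtons: 30

```text
t: 21.1
tool_pos: [0.5555, -0.2215, 0.0849]
tool_rot: [0.934, 2.999, -0.0]
contact_force: [-1.2, 1.1, -0.9]
opening: 0.033
grip_force: 31.1
```

servo_tool:
  increments:
    - [[3.0, -0.2, 0, -0.4, 0], [3.0, -0.4, 0, -0.8, 0], [3.0, -0.6, 0, -1.2, 0], [3.0, -0.8, 0, -1.7, 0], [3.0, -0.8, 0, -1.7, 0]]

```text
t: 21.6
tool_pos: [0.5626, -0.2264, 0.1026]
tool_rot: [0.934, 2.998, -0.001]
contact_force: [-0.7, 0.3, -0.8]
opening: 0.033
grip_force: 31.1
```

```bash
python3 -c "
from plan import *
plan([])"
```

```text
t 21.6 p [ 0.5626 -0.2264  0.1026] psi 55.4 q [-0.51  0.14  1.78 -0.    1.22 -1.47] F [-0.7  0.3 -0.8] M [0.154 0.137 0.012] open 0.033 grip 31.140634417533875
```

Lifted freely. Now the swing upright.

servo_tool:
  increments:
    - [[3.0, 0.6, 0, -0.2, 0], [3.0, 1.2, 0, -0.5, 0], [3.0, 1.7, 0, -0.8, 0], [3.0, 2.2, 0, -1.0, 0], [3.0, 2.2, 0, -1.0, 0]]

```text
t: 22.1
tool_pos: [0.5438, -0.2132, 0.1123]
tool_rot: [0.934, 2.998, -0.0]
contact_force: [4.4, -1.2, -1.0]
opening: 0.0335
grip_force: 30.8
```

```bash
python3 -c "
from plan import *
plan([])"
```

```text
t 22.1 p [ 0.5438 -0.2132  0.1123] psi 55.4 q [-0.5   0.08  1.82  0.    1.24 -1.47] F [ 4.4 -1.2 -1. ] M [-0.281 -0.694  0.074] open 0.0335 grip 30.83013653755188
```

servo_tool:
  increments:
    - [[3.0, 0.2, 0, 0, 0], [3.0, 0.4, 0, -0.1, 0], [3.0, 0.5, 0, -0.1, 0], [3.0, 0.5, 0, -0.1, 0]]

```text
t: 22.5
tool_pos: [0.54, -0.2108, 0.1127]
tool_rot: [0.934, 2.998, -0.0]
contact_force: [5.5, -2.2, 0.0]
opening: 0.0329
grip_force: 31.0
```

```bash
python3 - <<'E'
from plan import *
plan([(.50,-.03,.2,55.4),(.49,.1,.2,55.4),(.513,.245,.15,63),(.513,.245,.07,63)])
d=grab('scene'); save(cv2.resize(d['img'][100:240,260:460],None,fx=4,fy=4,interpolation=cv2.INTER_CUBIC),'s2.png')
E
```

```text
t 22.5 p [ 0.54   -0.2108  0.1127] psi 55.4 q [-0.5   0.07  1.83  0.    1.24 -1.47] F [ 5.5 -2.2  0. ] M [-0.421 -0.921 -0.027] open 0.0329 grip 31.04917287826538
[ 5.00e-01 -3.00e-02  2.00e-01  5.54e+01] -> [13.56 12.61 -8.73 -0.  ]
[ 0.49  0.1   0.2  55.4 ] -> [ 8.21 10.13  0.   -0.  ]
[ 0.513  0.245  0.15  63.   ] -> [ 6.34 13.24  5.   -7.6 ]
[ 0.513  0.245  0.07  63.   ] -> [ 0.  0.  8. -0.]
```

View pics/s2.png

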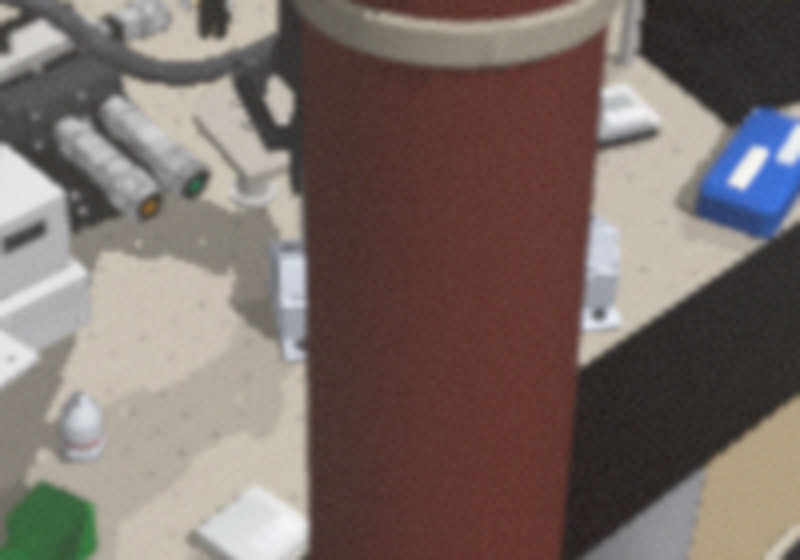

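The arm hides the jar in this view. The steady 5 N side force and the 19 mm of travel fit the planned swing, so I'll carry it to the tray and check there.

servo_tool:
  increments:
    - [[3.0, 0, 0, -2, 0], [3.0, 0, 0, -5, 0], [3.0, 1.5, 1.5, -8.7, 0], [3.0, 4, 4, -8.7, 0], [3.0, 7, 6.5, -8.7, 0]]

```text
t: 23.05
tool_pos: [0.5178, -0.1164, 0.1996]
tool_rot: [-0.936, -2.996, -0.0]
contact_force: [-0.1, 0.3, -2.9]
opening: 0.0333
grip_force: 31.0
```

servo_tool:
  increments:
    - [[3.0, 3.2, 3.0, 0, 0], [3.0, 6.5, 6.1, 0, 0], [3.0, 8.8, 9.3, 0, 0], [3.0, 11.5, 12.8, 0, 0], [3.0, 14.2, 16.3, 0, 0]]

```text
t: 23.55
tool_pos: [0.492, 0.099, 0.1975]
tool_rot: [-0.933, -2.993, 0.004]
contact_force: [0.1, 0.7, -1.2]
opening: 0.0334
grip_force: 31.0
```

```bash
python3 - <<'E'
from plan import *
plan([(.513,.245,.18,55.4),(.513,.245,.07,55.4)])
E
```

```text
t 23.55 p [0.492  0.099  0.1975] psi 55.4 q [ 0.05 -0.21  1.95 -0.    1.41 -0.92] F [ 0.1  0.7 -1.2] M [ 0.032 -0.068 -0.004] open 0.0334 grip 30.975939631462097
[ 0.513  0.245  0.18  55.4  ] -> [ 6.57 13.21  1.75 -0.03]
[ 0.513  0.245  0.07  55.4  ] -> [ 0.  0. 11. -0.]
```

servo_tool:
  increments:
    - [[3.0, 1.6, 3.3, 0, 0], [3.0, 3.3, 6.6, 0.5, 0], [3.0, 5.0, 10, 1.0, 0], [3.0, 6.4, 13, 1.8, 0], [3.0, 6.4, 13, 1.8, 0]]

```text
t: 24.05
tool_pos: [0.5129, 0.2432, 0.178]
tool_rot: [-0.926, -2.994, 0.006]
contact_force: [0.5, 0.2, -2.0]
opening: 0.033
grip_force: 31.1
```

servo_tool:
  increments:
    - [[3.0, 0, 0, 2, 0], [3.0, 0, 0, 4, 0], [3.0, 0, 0, 6, 0], [3.0, 0, 0, 8, 0], [3.0, 0, 0, 8, 0]]

```text
t: 24.55
tool_pos: [0.5116, 0.239, 0.0964]
tool_rot: [-0.932, -2.99, 0.011]
contact_force: [-1.3, -0.7, -2.1]
opening: 0.0331
grip_force: 31.1
```

```bash
python3 - <<'E'
from plan import *
plan([(.513,.245,.07,55.4)])
d=grab('scene'); s=d['img'][180:310,140:270]; save(cv2.resize(s,None,fx=4.5,fy=4.5,interpolation=cv2.INTER_CUBIC),'s3.png')
E
```

```text
t 24.55 p [0.5116 0.239  0.0964] psi 55.4 q [ 0.31  0.06  1.87 -0.    1.22 -0.66] F [-1.3 -0.7 -2.1] M [-0.041  0.075  0.01 ] open 0.0331 grip 31.108458638191223
[ 0.513  0.245  0.07  55.4  ] -> [ 0.22  0.58  2.64 -0.03]
```

View pics/s3.png

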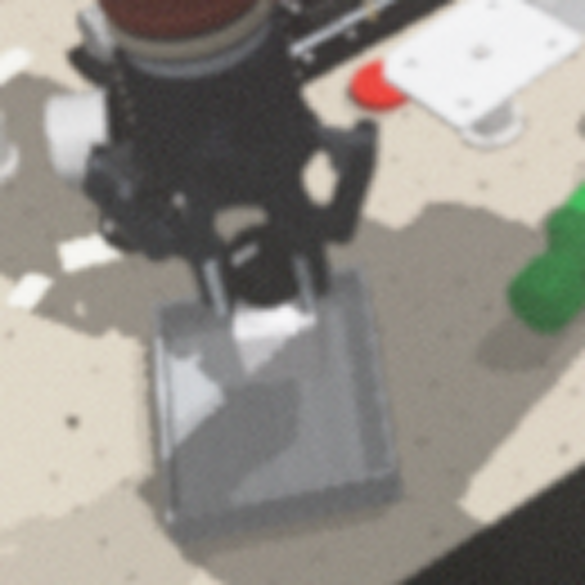

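The view shows the jar held over the tray near the far half of it: cap at crop (260,265), with the white body below and its lowest corner at about crop (248,372). I'll compare that corner with the upright prediction.

```bash
python3 - <<'E'
from plan import *
d=grab('scene'); o=ctrl.get_obs(); p=o['tool_pos']; a=np.radians(55.4)
Y=np.array([np.cos(a),np.sin(a),0]); X=np.array([-np.sin(a),np.cos(a),0]); Z=np.array([0,0,1.])
to=lambda q:((proj(d,q)-[140,180])*4.5).round(0)
for tilt in(-10,-5,0,5,10,25):
    t=np.radians(tilt); z=Z*np.cos(t)-X*np.sin(t); x=X*np.cos(t)+Z*np.sin(t); b=p-.066*z
    print(tilt,'bottom',[to(b+x*.02*i+Y*.02*j) for i,j in((-1,-1),(-1,1),(1,-1),(1,1))],'top38',[to(b+.038*z+x*.02*i+Y*.02*j) for i,j in((-1,-1),(1,-1))],'captop',to(b+.076*z))
s=d['img'][180:310,140:270].astype(int); m=((s.min(2)>195)).astype(np.uint8)
n,l,st,c=cv2.connectedComponentsWithStats(m); print([(st[i]*4.5).round() for i in range(1,n) if st[i,4]>15])
E
```

```text
-10 bottom [array([321., 299.]), array([241., 306.]), array([320., 368.]), array([238., 375.])] top38 [array([308., 258.]), array([307., 328.])] captop [251. 253.]
-5 bottom [array([321., 310.]), array([241., 317.]), array([319., 376.]), array([237., 383.])] top38 [array([309., 264.]), array([306., 330.])] captop [251. 252.]
0 bottom [array([322., 321.]), array([241., 328.]), array([318., 383.]), array([236., 391.])] top38 [array([309., 270.]), array([305., 332.])] captop [252. 250.]
5 bottom [array([322., 332.]), array([241., 339.]), array([317., 390.]), array([234., 397.])] top38 [array([310., 276.]), array([305., 333.])] captop [252. 249.]
10 bottom [array([321., 343.]), array([241., 350.]), array([316., 395.]), array([233., 403.])] top38 [array([310., 282.]), array([304., 334.])] captop [252. 248.]
25 bottom [array([320., 370.]), array([238., 377.]), array([311., 406.]), array([227., 414.])] top38 [array([310., 299.]), array([301., 333.])] captop [253. 245.]
[array([  0.,   0.,  72.,  81., 765.]), array([ 369.,    0.,  216.,  220., 6984.]), array([ 45.,  94.,  58.,  68., 621.]), array([ 58., 234.,  58.,  36., 279.]), array([   0.,  274.,  135.,  252., 5036.]), array([230., 302.,  81.,  36., 454.]), array([171., 360.,  40.,  54., 302.]), array([500., 400.,  86.,  81., 508.]), array([472., 472.,  58.,  40., 180.])]
```

servo_tool:
  increments:
    - [[3.0, 0.2, 0.5, 0.6, 0], [3.0, 0.2, 0.5, 1.2, 0], [3.0, 0.2, 0.5, 1.7, 0], [3.0, 0.2, 0.5, 2.1, 0], [3.0, 0.2, 0.5, 2.1, 0]]
  newtons: 20

```text
t: 25.15
tool_pos: [0.5164, 0.2459, 0.0795]
tool_rot: [-0.934, -2.998, 0.001]
contact_force: [-0.5, 0.1, -1.9]
opening: 0.0331
grip_force: 31.1
```

servo_tool:
  increments:
    - [[3.0, 0, 0, 0.1, 0], [3.0, 0, 0, 0.2, 0], [3.0, 0, 0, 0.3, 0], [3.0, 0, 0, 0.3, 0], [3.0, 0, 0, 0.3, 0]]

```text
t: 25.65
tool_pos: [0.517, 0.2461, 0.0774]
tool_rot: [0.934, 2.999, 0.0]
contact_force: [-0.4, 0.2, -1.9]
opening: 0.0331
grip_force: 31.1
```

```bash
python3 -c "
from plan import *
plan([])"
```

```text
t 25.65 p [0.517  0.2461 0.0774] psi 55.4 q [ 0.31  0.1   1.87  0.    1.17 -0.65] F [-0.4  0.2 -1.9] M [0.003 0.049 0.031] open 0.0331 grip 31.098752617836
```

servo_tool:
  increments:
    - [[3.0, 0, 0, 0.15, 0], [3.0, 0, 0, 0.3, 0], [3.0, 0, 0, 0.4, 0], [3.0, 0, 0, 0.4, 0], [3.0, 0, 0, 0.4, 0]]

```text
t: 26.15
tool_pos: [0.5169, 0.2461, 0.0732]
tool_rot: [-0.934, -2.999, 0.0]
contact_force: [0.5, 0.1, -2.1]
opening: 0.0331
grip_force: 31.1
```

servo_tool:
  increments:
    - [[3.0, 0, 0, 0.1, 0], [3.0, 0, 0, 0.1, 0], [3.0, 0, 0, 0.2, 0], [3.0, 0, 0, 0.2, 0], [3.0, 0, 0, 0.2, 0]]

```text
t: 26.65
tool_pos: [0.5169, 0.2461, 0.0713]
tool_rot: [-0.934, -2.999, 0.0]
contact_force: [0.9, -0.1, -1.8]
opening: 0.0335
grip_force: 31.1
```

```bash
python3 -c "
from plan import *
plan([])"
```

```text
t 26.65 p [0.5169 0.2461 0.0713] psi 55.4 q [ 0.31  0.11  1.87 -0.    1.16 -0.65] F [ 0.9 -0.1 -1.8] M [-0.008  0.028 -0.064] open 0.0335 grip 31.099140644073486
```

servo_tool:
  increments:
    - [[3.0, 0, 0, 0.1, 0], [3.0, 0, 0, 0.1, 0], [3.0, 0, 0, 0.2, 0], [3.0, 0, 0, 0.2, 0], [3.0, 0, 0, 0.2, 0]]

```text
t: 27.15
tool_pos: [0.5169, 0.2461, 0.0693]
tool_rot: [-0.934, -2.999, 0.0]
contact_force: [0.3, 0.3, -2.6]
opening: 0.0333
grip_force: 31.1
```

servo_tool:
  increments:
    - [[3.0, 0, 0, 0.1, 0], [3.0, 0, 0, 0.1, 0], [3.0, 0, 0, 0.2, 0], [3.0, 0, 0, 0.2, 0], [3.0, 0, 0, 0.2, 0]]

```text
t: 27.65
tool_pos: [0.5173, 0.2462, 0.0691]
tool_rot: [0.934, 2.999, -0.0]
contact_force: [-4.9, -2.6, 9.2]
opening: 0.0332
grip_force: 32.1
```

```bash
python3 -c "
from plan import *
plan([])"
```

```text
t 27.65 p [0.5173 0.2462 0.0691] psi 55.4 q [ 0.31  0.11  1.87 -0.    1.16 -0.65] F [-4.9 -2.6  9.2] M [-0.388  0.813 -0.053] open 0.0332 grip 32.121652364730835
```

servo_tool:
  increments:
    - [[3.0, 0, 0, 0.1, 0], [3.0, 0, 0, 0.15, 0], [3.0, 0, 0, 0.15, 0]]

```text
t: 27.95
tool_pos: [0.5176, 0.2462, 0.069]
tool_rot: [0.934, 2.999, -0.001]
contact_force: [-8.4, -3.4, 16.7]
opening: 0.0327
grip_force: 32.8
```

```bash
python3 - <<'E'
from plan import *
plan([])
d=grab('scene'); o=ctrl.get_obs(); p=o['tool_pos']; a=np.radians(55.4)
Y=np.array([np.cos(a),np.sin(a),0]); X=np.array([-np.sin(a),np.cos(a),0])
to=lambda q:((proj(d,q)-[150,190])*6).round(0)
b=p*[1,1,0]+[0,0,.004]
print([to(b+X*.02*i+Y*.02*j) for i,j in((-1,1),(1,1),(1,-1))],[to(b+X*.02*i+Y*.02*j+[0,0,.038]) for i,j in((1,1),(1,-1))])
save(cv2.resize(d['img'][190:290,150:250],None,fx=6,fy=6,interpolation=cv2.INTER_CUBIC),'s4.png')
E
```

```text
t 27.95 p [0.5176 0.2462 0.069 ] psi 55.4 q [ 0.31  0.11  1.87 -0.    1.16 -0.65] F [-8.4 -3.4 16.7] M [-0.756  1.433 -0.064] open 0.0327 grip 32.8107887506485
[array([258., 434.]), array([251., 517.]), array([359., 507.])] [array([232., 451.]), array([342., 441.])]
```

View pics/s4.png

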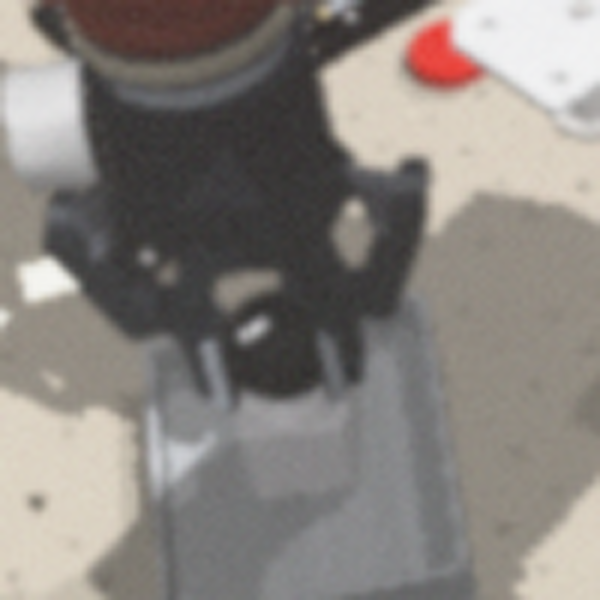

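The view shows the jar in the tray with its front face at about (240–355, 430–498). The face height of about 66 px matches an upright jar standing on the floor. I'll relieve the press, release and retreat.

servo_tool:
  increments:
    - [[3.0, 0, 0, -0.1, 0], [3.0, 0, 0, -0.25, 0], [3.0, 0, 0, -0.25, 0], [3.0, 0, 0, -0.25, 0]]

```text
t: 28.4
tool_pos: [0.5175, 0.2463, 0.0691]
tool_rot: [0.934, 2.999, 0.001]
contact_force: [-1.0, -0.8, 4.9]
opening: 0.033
grip_force: 31.6
```

servo_tool:
  increments:
    - [[3.4, 0, 0, 0, 0], [3.8, 0, 0, 0, 0], [5.5, 0, 0, 0, 0], [6.0, 0, 0, 0, 0], [6.0, 0, 0, 0, 0]]

```text
t: 28.9
tool_pos: [0.5168, 0.246, 0.068]
tool_rot: [-0.934, -2.999, 0.0]
contact_force: [0.4, 0.1, 0.8]
opening: 0.06
grip_force: 0.0
```

servo_tool:
  increments:
    - [[6, 0, 0, -2, 0], [6, 0, 0, -5, 0], [6, 0, 0, -9, 0], [6, 0, 0, -13, 0], [6, 0, 0, -15, 0]]

```text
t: 29.4
tool_pos: [0.5185, 0.2466, 0.223]
tool_rot: [0.933, 2.995, 0.006]
contact_force: [0.1, -0.1, 0.3]
opening: 0.0596
grip_force: 0.0
```

servo_tool:
  increments:
    - [[6, 0, -4, 0, 0], [6, 0, -9, 0, 0], [6, 0, -14, 0, 0], [6, 0, -18, 0, 0], [6, 0, -18, 0, 0]]

```text
t: 29.9
tool_pos: [0.4127, 0.0955, 0.2177]
tool_rot: [0.94, 2.997, -0.001]
contact_force: [0.0, -0.3, -0.4]
opening: 0.06
grip_force: 0.0
```

```bash
python3 - <<'E'
from plan import *
plan([])
d=grab('scene'); t=grab('top')
# scene: black cap blob and white body under it; top: cap blob
for n,g,(r0,r1,c0,c1) in(('scene',d,(200,300,150,250)),('top',t,(150,240,150,240))):
    s=g['img'][r0:r1,c0:c1]; gr=s.mean(2)
    for nm,m in(('dark',gr<45),('white',s.min(2)>190)):
        k,l,st,c=cv2.connectedComponentsWithStats(m.astype(np.uint8))
        print(n,nm,[(st[i,:2]+[c0,r0],st[i,2:],(c[i]+[c0,r0]).round(1)) for i in range(1,k) if st[i,4]>40])
e=np.array([.5175,.2462,0])
for z in(.004,.042,.054,.08): print(z,proj(d,e+[0,0,z]).round(1),proj(t,e+[0,0,z]).round(1))
for (u,v,z) in((386,173,.0845),(410,189,.0845),(435,205,.0845)):
    s=t['img'][v-14:v+15,u-14:u+15].mean(2); yx=np.argwhere(s<50); print('cap',len(yx),yx.mean(0)[::-1]+[u-14,v-14] if len(yx) else '')
E
```

```text
t 29.9 p [0.4127 0.0955 0.2177] psi 55.2 q [ 0.05 -0.44  2.1  -0.    1.49 -0.91] F [ 0.  -0.3 -0.4] M [-0.011 -0.02   0.054] open 0.06 grip 0.0
scene dark []
scene white [(array([150, 201]), array([ 13,  15, 149], dtype=int32), array([156. , 207.6])), (array([231, 200]), array([ 19,  12, 113], dtype=int32), array([241.5, 203.2])), (array([152, 227]), array([ 15,  20, 140], dtype=int32), array([158. , 236.4])), (array([180, 248]), array([ 41,  46, 739], dtype=int32), array([204.7, 273.3])), (array([178, 259]), array([ 6, 14, 51], dtype=int32), array([180.4, 265.2]))]
top dark [(array([166, 180]), array([ 63,  60, 405], dtype=int32), array([185.2, 200.5]))]
top white []
0.004 [201.3 268.4] [195.6 193.7]
0.042 [198.4 257.4] [191.5 191.3]
0.054 [197.4 253.8] [190.1 190.5]
0.08 [195.3 245.9] [187.1 188.7]
cap 0 
cap 168 [409.4702381 188.8452381]
cap 163 [434.52760736 205.13496933]
```

```bash
python3 - <<'E'
from plan import *
d=grab('scene'); t=grab('top'); C={}
for n,g,(r0,r1,c0,c1) in(('scene',d,(225,275,180,215)),('top',t,(170,205,168,208))):
    s=g['img'][r0:r1,c0:c1]; gr=s.mean(2)
    m=(gr<75).astype(np.uint8); k,l,st,c=cv2.connectedComponentsWithStats(m); i=1+np.argmax(st[1:,4])
    print(n,st[i,:2]+[c0,r0],st[i,2:],(c[i]+[c0,r0]).round(1)); C[n]=c[i]+[c0,r0]
    q=gr[::2,::2].astype(int); print('\n'.join(' '.join('%3d'%v for v in r) for r in q))
print(tri(d,C['scene'],t,C['top']))
E
```

```text
scene [189 240] [ 15  16 171] [196.8 247.8]
111 143 173 137 136 134 136 136 132 137 133 134 133 133 134 126 134 135
 62 114 193 175 139 133 133 132 133 137 134 135 134 132 134 132 136 134
 60 139 199 197 186 150 134 131 136 133 133 134 133 133 135 135 133 133
 98 180 198 203 199 190 167 136 135 133 136 136 135 135 132 134 133 135
173 198 200 199 202 199 196 169 143 138 137 135 134 136 135 134 137 133
199 201 201 198 200 201 193 193 189 171 171 138 133 133 133 135 134 134
202 200 203 201 199 199 195 179 163 166 187 166 137 131 136 134 135 134
201 196 183 198 200 169 123  85  75  76 104 163 167 138 144 144 134 130
200 197 198 199 171  94  70  67  65  65  64  85 178 176 169 173 126 108
201 201 200 193 128  70 143 156  71  64  67  68 115 152 145 140 110 100
199 199 198 184 102 148 167 112  64  65  67  63  89 143 144 146 125 106
172 167 140 117  79  91  73  65  64  64  63  61  78 169 165 171 170 131
141 123 106 104  85  63  65  62  66  63  65  62  86 226 195 191 195 188
127 114 108 114  99  65  60  64  63  62  60  62 118 227 194 197 197 200
118 120 117 123 124  77  60  67  63  60  64  83 
[... 1605 characters left out ...]
  46  48  46  46  46  46  45  48  48  47  45  46  48  48  47
 54  53  52  40  46  51  50  51  50  51  50  51  50  48  52  53  51  52  52  51
 59  56  43  41  51  53  54  55  55  55  56  54  54  54  56  55  54  56  58  57
 59  58  40  35  57  58  57  56  58  58  58  60  58  59  57  58  58  61  60  62
 59  61  38  48  59  60  60  60  62  64  62  62  62  60  61  61  61  63  64  64
 65  65  39  51  65  62  63  63  65  64  65  66  67  61  64  63  64  64  65  65
 67  67  39  62  68  67  65  67  66  71  66  68  67  66  67  68  68  66  68  68
 68  65  38  64  71  67  70  71  69  69  74  70  69  71  71  71  71  70  69  72
(array([0.50562347, 0.24569359, 0.08282339]), np.float64(0.005539396416310164))
```

```bash
python3 -c "
from station import ctrl
print(ctrl.finish_job())"
```

```text
the job is handed in; nothing more can be done
None
```

The loose cap was on the jar in the left pocket as seen in the top view; I screwed it down to its stop, set that jar upright on the tray floor, let go and handed the job in at about 30 s, with the two tight jars still seated and nothing else knowingly touched.

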